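Clamp the sterilising cassette shut

TASK

Close the clamp of the steel sterilising cassette, just by pushing; nothing needs to be gripped or lifted. With a finger, swing the open strap fully home across the lid, against its stop block, and only then push the cam lever all the way down. Leave the lid seated on the cassette and do not disturb the bur stand, the cotton-roll dispenser or the jar.

Things in the scene. Friction and masses are not known exactly. Their poses are not given: they have to be found in the camera images.
- cassette: Fixed steel box, 110 (x) by 200 (y) by 60 mm, lid top at 66 mm. Origin under its centre on the work top, z up; yaw varies. Strap pivot column (28 x 36 mm, 74 high) on its +x side at (70, 0) mm; on its -x side a stop block (x -95 to -55, y -31 to -11, up to z 84) and a thin cheek (x -96 to -91, y -31 to 9, up to z 110) that carries the cam lever.
- strap (a joint): Angle of the clamp strap about its vertical pivot, rad. 0 = fully home: straight across the lid along the cassette's -x axis, touching the stop block (hard end). Grows as it swings open towards the cassette's +y side; at angle a the strap points from the pivot along (-cos a, sin a) in cassette x, y. Hard end at 1.6. It starts open by 0.9 to 1.45. It stays where it is left; about 1.5 N at the post moves it.
- strap_pivot (a point): Strap's pivot axis, at cassette (70, 0, 79) mm, at mid-thickness of the strap. The strap is a dark steel bar 20 mm wide, 8 mm thick, reaching 155 mm from the pivot, at z 75 to 83 mm.
- post (a point): Finger post of the strap: upright round dark steel pin 12 mm in diameter, standing on the strap 90 mm from the pivot axis, from z 83 to 130 mm. The point is on its axis at z 110 mm and moves with the strap.
- lever (a joint): Angle of the cam lever about its level pivot (point lever_pivot), which runs along the cassette's x axis, rad. 0 = upright, 1.5 = fully down, almost level (hard end); it swings down towards the cassette's -y side: at angle b it points from the pivot along (-sin b, cos b) in cassette y, z. It starts raised, at 0.55 to 0.95. It stays where it is left; about 6 N at 55 mm from the pivot moves it.
- lever_pivot (a point): Cam lever's pivot axis, at cassette (-78, -8, 98) mm, in the middle of the lever's width. The lever is a dark steel bar 14 mm wide (cassette x), 10 mm thick, 78 mm long from the pivot, its last 24 mm a paddle 22 mm wide.
- lever_end (a point): Middle of the free end of the cam lever, 78 mm from its pivot axis; moves with the lever.
- lid: Loose steel lid, 110 x 200 mm, 0.4 kg, seated in the cassette; axes like the cassette's. Origin at the centre of its underside (52 mm above the work top when seated); its plate's top is 14 mm above that. An upright wire bail (56 mm long along x, 28 mm above the plate) stands near its -y edge, at y -74 mm; leave it alone.
- bur_stand: Bystander: white block 55 x 75 x 35 mm with small burs standing up to 61 mm. Origin at the centre of its underside. Loose.
- roll_dispenser: Bystander: clear-sided cotton-roll box 65 x 75 x 75 mm. Origin at the centre of its underside. Loose.
- jar: Bystander: amber glass jar, 56 mm in diameter, 85 mm high, metal cap. Origin at the centre of its underside. Loose.
There are look-alikes about, which are no part of the job. What is meant by the cassette is not green or turquoise, and is the larger of those in its own colour.

How it is judged:
On the way, in this order (a step that is already met when the one before it is completed fails the run):
1. the strap is swung fully home across the lid while the lever is still up (value of joint strap below 0.06 rad and value of joint lever below 1.1 rad), for 0.2 s.
2. the cam lever is pushed fully down with the strap home (value of joint strap below 0.06 rad and value of joint lever above 1.4 rad), for 0.2 s.
At the end, for the whole second after the job is handed in: Strap within 0.06 rad of home, lever within 0.1 rad of fully down, lid still seated (within 12 mm of its start), the bur stand, dispenser and jar at rest within 30 mm of where they stood (all of step 2 and distance of lid from where it was at the start of the episode below 0.012 m and distance of each of bur_stand, roll_dispenser, jar from where it was at the start of the episode below 0.03 m and linear speed of each of bur_stand, roll_dispenser, jar below 0.02 m/s); the robot touches nothing.
It fails at once if the cam lever is pushed down before the strap is across (value of joint lever above 1.15 rad and value of joint strap above 0.12 rad).
It fails at once if the lid is lifted or shifted (distance of lid from where it was at the start of the episode above 0.012 m or angle between lid's own z axis and vertical above 0.12 rad).
It fails at once if a bystander is moved, lifted or tipped (distance of any of bur_stand, roll_dispenser, jar from where it was at the start of the episode above 0.03 m or angle between any of bur_stand, roll_dispenser, jar's own z axis and vertical above 0.4 rad).
It also fails if it takes over 48 s, if anything falls off the work surface, if the arm or the gripper's body presses on something with over 40 N, if the wrist force passes 120 N, or if a joint passes its speed limit or range.

ROBOT

A 6-joint arm with a two-finger parallel gripper is mounted at the origin on the work surface. World frame = base frame: x ahead of the robot, y to its left, z up, the work surface at z = 0. Lengths are in m, angles in rad, forces in N, time in s.
With the tool pointing down it reaches from about 0.3 to 0.875 m from the base axis. Payload 6.4 kg.
Tool frame: the origin (TCP) lies on the centre line of the jaws, within the pads' length; the fingertips stand 11 mm ahead of it and the grasp point (between the pads) lies 8 mm behind it; x points along the fingers, y is the direction in which the jaws open and shut, and the axes are right-handed (so a half turn about x gives the same grasp; the last joint's range is limited). The gripper opens to 85 mm and grips with 20 to 120 N. Pads are 22 mm wide; open, the fingers measure 114 mm over their backs; the gripper's body (76 mm by 85 mm) begins 54 mm behind the grasp point. The pads swing forward as they close: fully open they stand 13 mm farther back than shut.
Start: joints at [-1.359, 0.181, 1.607, -0, 1.354, -0.206], TCP at [0.233, -0.526, 0.242] pointing down, gripper open.
Joint ranges: [-2.99, 2.99], [-0.89, 2.07], [0.3, 2.58], [-1.14, 4.28], [0, 2.63], [-3.12, 3.12]. Speed limits (rad/s): [2.57, 2.57, 3.01, 3.14, 3.14, 3.14].

INTERFACE

Orientations are given as a unit quaternion [w, x, y, z].
In Python, from bench import ctrl, camera, hand_in gives the robot as it stands. The module is installed in compiled form; this text tells all that it offers.
- The arm moves only by the tool drive_tool, never from a script. Its argument "increments" is a list of rows, each a list of 7 numbers: the shift along the tool's x, y, z in m, then the turn, a rotation vector about the tool's x, y, z in degrees, then the gripper's target within -1 to 1 (fully open at 1, half-way at 0, shut at -1). In form: [[dx, dy, dz, rx, ry, rz, claw], ...]. A call has 1 to 10 rows; each row shifts and turns the commanded pose from where the row before left it, along the tool's axes as they then stand; what a row does not reach is not made up. A row lasts 1/8 s, in which the tool goes at most 62.5 mm and 10.7 degrees, less where a joint would pass 70% of its speed; a pose out of reach is approached as far as the arm can. A call is refused whole if a number of a shift passes 0.0625 or a number of a turn 10.7, either way. A call with a gripper value outside its range is refused whole. The fingers move at their own pace and stop on an object; the grip force is fixed at half the most. Time passes only in rows, so rows that do not move let the fingers close. It gives the time, the measured TCP pose, the force and the opening at its end, in the units of the state.
- ctrl.get_obs(): the state, without advancing time (a new reading comes with each control period).
- camera(name): name is "scene" or "top"; returns a dict with "img" (400x640x3 uint8, red, green, blue), "depth" (400x640 float32, m along the optical axis (not along the pixel's ray), 0 where there is no reading), "fx", "fy", "cx", "cy" (pixels), "k1" (the pictures are not rectified: a ray, as slopes to the right and down, at radius r is drawn at 1 + k1 r^2 times it, then the intrinsics apply), "world_from_camera" (4x4, takes a point from camera to world coordinates). Camera axes: x right, y down, z forward; pixel columns grow to the right and rows downward; lengths in m; the calibration is good to about 2 mm. A picture is of the moment at which its call begins.
- hand_in(): hands the job in, once; it reports no verdict.
The state is a dict: "time_s": time; "q": joint angles; "dq": joint speeds; "joint_efforts": joint torques, N m; "eef_pos": TCP position; "eef_rot": TCP orientation; "wrist_force": force on the tool from outside, world axes, zero at the start; "torque": the same for the moment, N m; "opening": opening from 0.0 (shut) to 1.0 (fully open).
Only numpy, scipy, OpenCV 4.12 (cv2) and the standard library are available. Lean on these libraries where they do the work, as an engineer would, in place of code of your own. Each camera call takes 0.05 s, during which the arm holds its last target.

## Working session

There is one attempt and no reset: what is moved stays moved. The work goes in short steps, Python scripts to look and compute and a tool call to move; the robot and the scene stay as the last step left them, time stands still between calls to the robot, and variables do not carry over. Pictures are saved under pics/ and viewed, and the job is handed in when it is done.

Besides the shell and the picture viewer there is one more tool, called after "Call:" in YAML: its name, and indented under it one key for each argument. drive_tool: Moves the arm, as the interface text tells. Its arguments: {"type":"object","properties":{"increments":{"type":"array","items":{"type":"array","items":{"type":"number"}}}},"required":["increments"]}

```bash
mkdir -p pics; cat > h.py <<'E'
import numpy as np, cv2
from bench import ctrl, camera
def save(c,n): cv2.imwrite(f'pics/{n}.png',c['img'][:,:,::-1])
def rays(c,uv):
    uv=np.atleast_2d(uv).astype(float)
    K=np.array([[c['fx'],0,c['cx']],[0,c['fy'],c['cy']],[0,0,1]])
    p=cv2.undistortPoints(uv.reshape(-1,1,2),K,np.array([c['k1'],0,0,0.])).reshape(-1,2)
    d=np.c_[p,np.ones(len(p))]
    T=c['world_from_camera']; return T[:3,3], d@T[:3,:3].T
def onz(c,uv,z):
    o,d=rays(c,uv); return o+d*((z-o[2])/d[:,2])[:,None]
def dep(c,uv):
    o,d=rays(c,uv); uv=np.atleast_2d(uv).astype(int); return o+d*c['depth'][uv[:,1],uv[:,0]][:,None]
E
python3 - <<'E'
from h import *
np.set_printoptions(precision=4,suppress=True)
for n in('scene','top'):
    c=camera(n); save(c,n+'0'); print(n,c['fx'],c['k1'],c['world_from_camera'])
    np.savez(f'{n}0.npz',**c)
o=ctrl.get_obs();print(o)
E
```

```text
scene 441.85496083991217 -0.11919155026906438 [[ 0.1134  0.5531 -0.8254  1.3359]
 [ 0.9934 -0.0467  0.1052 -0.0303]
 [ 0.0197 -0.8318 -0.5547  0.6362]
 [ 0.      0.      0.      1.    ]]
top 365.9407180997921 -0.008254804111764978 [[-0.0033 -0.9986  0.0537  0.5101]
 [-1.      0.0034  0.0013  0.0835]
 [-0.0015 -0.0537 -0.9986  1.0081]
 [ 0.      0.      0.      1.    ]]
{'time_s': 0.1, 'q': array([-1.3593,  0.1814,  1.6079, -0.    ,  1.3538, -0.2063]), 'dq': array([-0.001 , -0.0013, -0.0034,  0.0017, -0.0004, -0.    ]), 'joint_efforts': array([  0.0004, -44.5875, -35.2238,  -0.0004,   0.0041,  -0.    ]), 'eef_pos': array([ 0.2332, -0.5251,  0.2415]), 'eef_rot': array([-0.1461, -0.6917, -0.1472,  0.6917]), 'wrist_force': array([-0.1263, -0.3867,  0.3005]), 'torque': array([0.0179, 0.0214, 0.0575]), 'opening': 1.0054545755156485}
```

View pics/scene0.png

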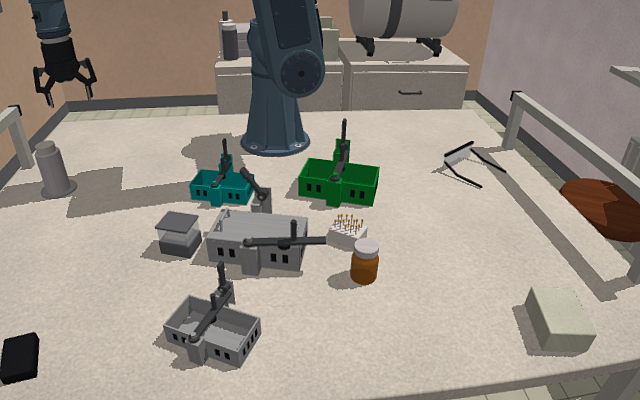

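View pics/top0.png

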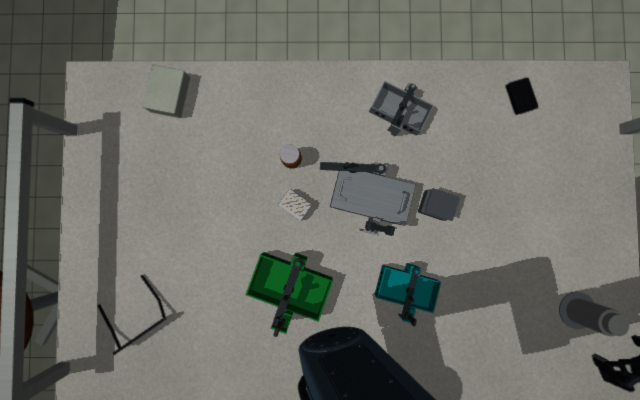

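The target is the large grey lidded cassette, at about (375,195) in top and (257,240) in scene. Its strap is open towards image left and the lever is on the robot side at about (378,228) in top. Next I zoom in to measure.

```bash
python3 - <<'E'
from h import *
for n,(x0,y0,w,h) in {'top':(270,130,200,120),'scene':(140,150,250,150)}.items():
    c=np.load(n+'0.npz'); im=c['img'][y0:y0+h,x0:x0+w,::-1]
    s=800//w
    cv2.imwrite(f'pics/{n}_z.png',cv2.resize(im,None,fx=s,fy=s,interpolation=cv2.INTER_CUBIC))
E
```

```text
(no output)
```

View pics/top_z.png

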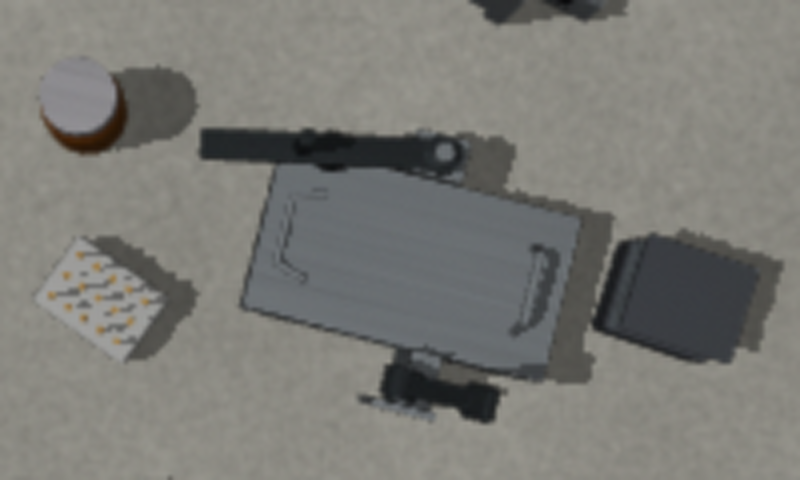

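View pics/scene_z.png

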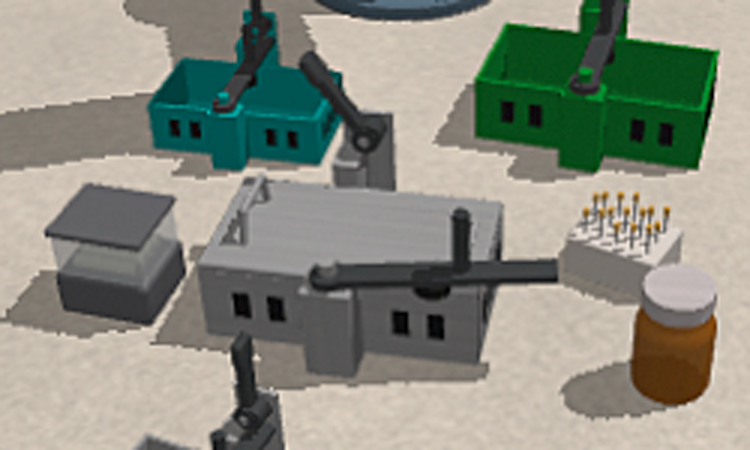

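```bash
cat > meas.py <<'E'
from h import *
np.set_printoptions(precision=4,suppress=True)
def allpts(c):
    h,w=c['depth'].shape
    u,v=np.meshgrid(np.arange(w),np.arange(h)); uv=np.c_[u.ravel(),v.ravel()]
    return uv,dep(c,uv)
if __name__=='__main__':
  for n in('top','scene'):
    c=dict(np.load(n+'0.npz')); uv,P=allpts(c)
    box={'top':(328,155,425,245),'scene':(205,160,330,280)}[n]
    m=(uv[:,0]>box[0])&(uv[:,0]<box[2])&(uv[:,1]>box[1])&(uv[:,1]<box[3])
    l=m&(abs(P[:,2]-0.066)<0.005)
    print(n,'lid n',l.sum(),'z med',np.median(P[l,2]))
    mask=l.reshape(400,640).astype(np.uint8)
    k,lab,st,ce=cv2.connectedComponentsWithStats(mask); i=1+np.argmax(st[1:,4]); 
    sel=(lab==i).ravel()
    r=cv2.minAreaRect((P[sel,:2]*1000).astype(np.float32)); print(r)
    hi=m&(P[:,2]>0.088)&(P[:,2]<0.2)
    for p,q in zip(uv[hi],P[hi]): print(p,q) if n=='top' else None
    d=m&(abs(P[:,2]-0.083)<0.004)&(c['img'].reshape(-1,3).max(1)<70)
    Q=P[d][:,:2]; print('strap n',d.sum(),Q.mean(0)); 
    print(cv2.minAreaRect((Q*1000).astype(np.float32)))
E
python3 meas.py | head -150
```

```text
top lid n 3082 z med 0.0646450267354372
((562.4443359375, -55.24690246582031), (200.0847625732422, 112.62015533447266), 75.58975219726562)
[345 162] [0.6385 0.0204 0.1289]
[346 162] [0.6383 0.0181 0.1302]
[347 162] [0.6389 0.0154 0.1257]
[344 163] [0.6371 0.0224 0.1213]
[345 163] [0.6365 0.0202 0.1257]
[346 163] [0.6361 0.018  0.128 ]
[347 163] [0.6358 0.0157 0.13  ]
[348 163] [0.6359 0.0132 0.1294]
[344 164] [0.6337 0.0228 0.1281]
[345 164] [0.6332 0.0207 0.1314]
[346 164] [0.6337 0.018  0.1283]
[347 164] [0.6335 0.0157 0.1293]
[348 164] [0.6335 0.0133 0.1295]
[344 165] [0.6316 0.0227 0.126 ]
[345 165] [0.631  0.0206 0.1298]
[346 165] [0.6312 0.018  0.1283]
[347 165] [0.6312 0.0156 0.1285]
[348 165] [0.6311 0.0133 0.1292]
[343 166] [0.6335 0.023  0.0933]
[344 166] [0.6306 0.022  0.115 ]
[345 166] [0.6289 0.0204 0.1279]
[346 166] [0.629  0.018  0.1271]
[347 166] [0.6293 0.0153 0.1244]
[379 166] [ 0.6334 -0.0678  0.0918]
[380 166] [ 0.6339 -0.0709  0.088 ]
[381 166] [ 0.6336 -0.073   0.0905]
[382 166] [ 0.6333 -0.0752  0.0926]
[343 167] [0.6316 0.0227 0.0889]
[344 167] [0.6298 0.0211 
[... 3576 characters left out ...]
-0.0296  0.1033]
[366 225] [ 0.4857 -0.0321  0.103 ]
[367 225] [ 0.4859 -0.0333  0.1123]
[368 225] [ 0.4859 -0.0358  0.1117]
[369 225] [ 0.4858 -0.0386  0.1093]
[370 225] [ 0.4858 -0.0411  0.1093]
[371 225] [ 0.4858 -0.0436  0.1087]
[372 225] [ 0.4858 -0.0461  0.1083]
[373 225] [ 0.4858 -0.0482  0.1106]
[374 225] [ 0.486  -0.05    0.1154]
[375 225] [ 0.4859 -0.0528  0.1126]
[376 225] [ 0.486  -0.0546  0.1171]
[377 225] [ 0.486  -0.0566  0.1197]
[378 225] [ 0.4861 -0.0583  0.1237]
[379 225] [ 0.4862 -0.0602  0.127 ]
[380 225] [ 0.4863 -0.0623  0.1288]
[388 225] [ 0.4866 -0.0784  0.1454]
[365 226] [ 0.4832 -0.0296  0.1027]
[366 226] [ 0.4832 -0.0322  0.1015]
[367 226] [ 0.4834 -0.0337  0.1091]
```

```bash
python3 meas.py | grep -v '^\['; python3 - <<'E'
from meas import *
T=dict(np.load('top0.npz'));S=dict(np.load('scene0.npz'))
o,d=rays(T,[346.2,164.3]);o2,d2=rays(S,[293.7,220])
def tri(o,d,o2,d2):
    d=d[0]/np.linalg.norm(d[0]);d2=d2[0]/np.linalg.norm(d2[0])
    A=np.c_[d,-d2];s=np.linalg.lstsq(A,o2-o,rcond=None)[0];return o+s[0]*d,o2+s[1]*d2
print('post top',tri(o,d,o2,d2))
C=np.array([.5624,-.0552]);y=np.radians(-14.41);R=np.array([[np.cos(y),-np.sin(y)],[np.sin(y),np.cos(y)]])
for n,c in(('top',T),('scene',S)):
    uv,P=allpts(c); q=(P[:,:2]-C)@R; 
    m=(abs(q[:,0]+78)<1) if 0 else (q[:,0]*1000<-70)&(q[:,0]*1000>-88)&(abs(q[:,1]+.04)<.06)&(P[:,2]>.1)
    qy=q[m,1];qz=P[m,2]
    i=np.argmin(qy); print(n,'lever pts',m.sum(),'extreme',qy[i],qz[i],'maxz',qz.max(), 'x range',q[m,0].min(),q[m,0].max())
    ang=np.arctan2(-(qy+.008),qz-.098); far=np.hypot(qy+.008,qz-.098)>.05; print(np.median(ang[far]),far.sum())
    m=(P[:,2]>.12)&(P[:,2]<.14)&(np.hypot(P[:,0]-.634,P[:,1]-.018)<.03);print('post',P[m].mean(0),m.sum())
    # obstacles
    for nm,b in {'jar':(.64,.12),'bur':(.55,.11),'disp':(.55,-.2)}.items(): pass
uv,P=allpts(T)
m=(P[:,2]>.015)&(P[:,0]>.4)&(P[:,0]<.72)&(P[:,1]>-.3)&(P[:,1]<.2)
k,lab,st,ce=cv2.connectedComponentsWithStats(m.reshape(400,640).astype(np.uint8))
for i in range(1,k):
    if st[i,4]>60:
        Q=P[(lab==i).ravel()]; print(st[i],Q.min(0),Q.max(0))
E
```

```text
top lid n 3082 z med 0.0646450267354372
((562.4443359375, -55.24690246582031), (200.0847625732422, 112.62015533447266), 75.58975219726562)
strap n 385 [ 0.6222 -0.0168]
((585.2974853515625, -46.14717102050781), (210.95654296875, 126.66577911376953), 33.666282653808594)
scene lid n 2598 z med 0.06508826705707388
((541.1329345703125, -58.71180725097656), (138.59153747558594, 218.66822814941406), 2.8760693073272705)
strap n 468 [ 0.6299 -0.0076]
((509.21392822265625, -86.34822082519531), (413.6015930175781, 137.83447265625), 33.52919387817383)
post top (array([0.6329, 0.0176, 0.1288]), array([0.6327, 0.0165, 0.1289]))
top lever pts 203 extreme -0.055525709014101456 0.15607713758482455 maxz 0.1641161399996326 x range -0.08777380143512446 -0.07000604075450685
0.558869055471964 81
post [0.6337 0.018  0.128 ] 21
scene lever pts 159 extreme -0.055651979347267955 0.15905913705329944 maxz 0.16277411887865767 x range -0.08798784633732347 -0.07003828876594977
0.577092672390157 48
post [0.6376 0.0148 0.1262] 36
[280 144  22  24 405] [0.5101 0.0835 0.0165] [0.6923 0.1858 1.0081]
[ 320  162   95   74 4202] [ 0.4638 -0.1626  0.0166] [0.6467 0.0835 1.0081]
[278 189  34  32 579] [0.4976 0.0835 0.0164] [0.5805 0.1927 1.0081]
[420 188  41  33 929] [ 0.4962 -0.2752  0.0151] [0.579  0.0835 1.0081]
```

```bash
cat >> h.py <<'E'
from scipy.spatial.transform import Rotation as Ro
C=np.array([.5624,-.0552]);YAW=np.radians(-14.41)
RC=np.array([[np.cos(YAW),-np.sin(YAW)],[np.sin(YAW),np.cos(YAW)]])
def c2w(x,y,z): return np.r_[C+RC@[x/1e3,y/1e3],z/1e3]
def w2c(p): q=(np.asarray(p[:2])-C)@RC*1e3; return np.r_[q,p[2]*1e3]
def rot(o): return Ro.from_quat(np.r_[o['eef_rot'][1:],o['eef_rot'][0]])
def steps(pts):
    o=ctrl.get_obs(); r=rot(o); p=o['eef_pos']
    for t in pts:
        print('to',np.round(t,4),'d tool',np.round(r.inv().apply(t-p),4)); p=t
E
python3 - <<'E'
from h import *
np.set_printoptions(precision=4,suppress=True)
o=ctrl.get_obs(); M=rot(o).as_matrix(); print(M)
for s in(1,-1):
    yd=s*np.r_[RC[:,1],0]; x=np.array([0,0,-1.]); Mt=np.c_[x,yd,np.cross(x,yd)]
    print(s,np.degrees((rot(o).inv()*Ro.from_matrix(Mt)).as_rotvec()))
PV=c2w(70,0,0)[:2]; print('pivot',PV, 'post', [c2w(70-90*np.cos(a),90*np.sin(a),110) for a in(1.365,0)])
E
```

```text
[[-0.0003  0.4057 -0.914 ]
 [ 0.0015 -0.914  -0.4057]
 [-1.     -0.0015 -0.0003]]
1 [-141.6527   -0.1162    0.0162]
-1 [38.3473  0.0126  0.0905]
pivot [ 0.6302 -0.0726] post [array([0.6343, 0.0173, 0.11  ]), array([ 0.543 , -0.0502,  0.11  ])]
```

Call:
drive_tool:
  increments:
    - [0,0,0,9.6,0,0,-1]
    - [0,0,0,9.6,0,0,-1]
    - [0,0,0,9.6,0,0,-1]
    - [0,0,0,9.6,0,0,-1]

```text
time_s: 0.6
eef_pos: [0.2332, -0.5252, 0.2417]
eef_rot: [0.091, -0.701, 0.091, 0.701]
wrist_force: [-0.5, -0.5, -0.9]
opening: 0.139
```

```bash
python3 - <<'E'
from h import *
np.set_printoptions(precision=4,suppress=True)
o=ctrl.get_obs(); print(o['time_s'],o['eef_pos'],o['opening'],rot(o).as_matrix())
steps([np.array([.668,.0185,.2415]),np.array([.668,.0185,.109])])
E
```

```text
0.6 [ 0.2332 -0.5252  0.2417] 0.13918450066939117 [[-0.0002 -0.2551 -0.9669]
 [ 0.001  -0.9669  0.2551]
 [-1.     -0.0009  0.0005]]
to [0.668  0.0185 0.2415] d tool [ 0.0007 -0.6366 -0.2817]
to [0.668  0.0185 0.109 ] d tool [ 0.1325  0.0001 -0.0001]
```

Call:
drive_tool:
  increments:
    - [0,-0.04,-0.0176,0,0,0,-1]
    - [0,-0.04,-0.0176,0,0,0,-1]
    - [0,-0.04,-0.0176,0,0,0,-1]
    - [0,-0.04,-0.0176,0,0,0,-1]
    - [0,-0.04,-0.0176,0,0,0,-1]
    - [0,-0.04,-0.0176,0,0,0,-1]
    - [0,-0.04,-0.0176,0,0,0,-1]
    - [0,-0.04,-0.0176,0,0,0,-1]
    - [0,-0.04,-0.0176,0,0,0,-1]
    - [0,-0.04,-0.0176,0,0,0,-1]

```text
time_s: 1.85
eef_pos: [0.5042, -0.1808, 0.242]
eef_rot: [0.089, -0.701, 0.089, 0.702]
wrist_force: [0.2, -0.1, -1.0]
opening: -0.002
```

Call:
drive_tool:
  increments:
    - [0,-0.04,-0.0176,0,0,0,-1]
    - [0,-0.04,-0.0176,0,0,0,-1]
    - [0,-0.04,-0.0176,0,0,0,-1]
    - [0,-0.04,-0.0176,0,0,0,-1]
    - [0,-0.04,-0.0176,0,0,0,-1]
    - [0,-0.036,-0.0176,0,0,0,-1]
    - [0,0,0,0,0,0,-1]

```text
time_s: 2.72
eef_pos: [0.6654, 0.0223, 0.2412]
eef_rot: [0.088, -0.701, 0.088, 0.702]
wrist_force: [-0.0, -1.2, 0.0]
opening: -0.006
```

```bash
python3 - <<'E'
from h import *
np.set_printoptions(precision=4,suppress=True)
o=ctrl.get_obs(); print(o['time_s'],o['eef_pos'],o['opening'],o['wrist_force'],o['q'],rot(o).as_matrix())
steps([np.array([.668,.0185,o['eef_pos'][2]]),np.array([.668,.0185,.109])])
c=camera('scene');save(c,'s1')
im=c['img'][100:300,170:420,::-1];cv2.imwrite('pics/s1z.png',cv2.resize(im,None,fx=3,fy=3,interpolation=cv2.INTER_CUBIC))
E
```

```text
2.725 [0.6654 0.0223 0.2412] -0.005666666230012852 [-0.0225 -1.1845  0.0177] [-0.1445  0.3809  1.3594  0.0005  1.4024  1.6753] [[-0.0011 -0.2466 -0.9691]
 [ 0.0006 -0.9691  0.2466]
 [-1.     -0.0004  0.0012]]
to [0.668  0.0185 0.2412] d tool [-0.      0.0031 -0.0035]
to [0.668  0.0185 0.109 ] d tool [ 0.1322  0.     -0.0002]
```

View pics/s1z.png

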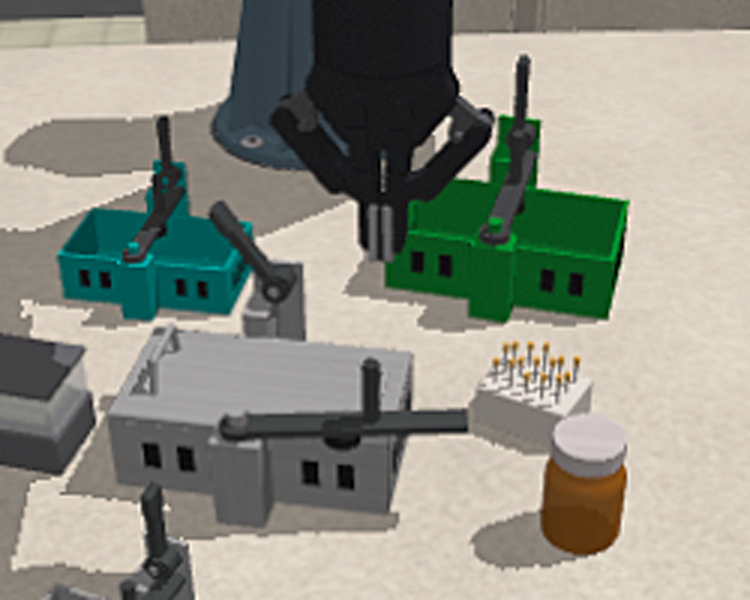

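The view shows the shut fingers above the far side of the post, which is at zoomed (371,390), with the jar clear at (590,490). I descend now.

Call:
drive_tool:
  increments:
    - [0,0.003,-0.0035,0,0,0,-1]
    - [0.033,0,0,0,0,0,-1]
    - [0.033,0,0,0,0,0,-1]
    - [0.033,0,0,0,0,0,-1]
    - [0.033,0,0,0,0,0,-1]
    - [0,0,0,0,0,0,-1]

```text
time_s: 3.52
eef_pos: [0.6647, 0.015, 0.1072]
eef_rot: [0.09, -0.699, 0.09, 0.704]
wrist_force: [-0.9, 0.1, 0.6]
opening: -0.003
```

```bash
python3 - <<'E'
from h import *
np.set_printoptions(precision=4,suppress=True)
o=ctrl.get_obs(); print(o['time_s'],o['eef_pos'],w2c(o['eef_pos']),o['wrist_force'])
pts=[c2w(70-91*np.cos(a),91*np.sin(a),109) for a in np.arange(1.65,0.1,-.12)]
steps(pts)
c=camera('scene');save(c,'s2')
im=c['img'][100:300,170:420,::-1];cv2.imwrite('pics/s2z.png',cv2.resize(im,None,fx=3,fy=3,interpolation=cv2.INTER_CUBIC))
E
```

```text
3.525 [0.6647 0.015  0.1072] [ 81.6266  93.4987 107.2311] [-0.9184  0.1225  0.6415]
to [0.6597 0.0134 0.109 ] d tool [-0.0017  0.0028  0.0044]
to [0.6492 0.0164 0.109 ] d tool [ 0.0001 -0.0002  0.0109]
to [0.6384 0.018  0.109 ] d tool [0.0001 0.0011 0.0109]
to [0.6275 0.0183 0.109 ] d tool [0.0001 0.0024 0.0106]
to [0.6167 0.0174 0.109 ] d tool [0.0001 0.0037 0.0103]
to [0.606  0.0151 0.109 ] d tool [0.0001 0.0049 0.0098]
to [0.5957 0.0116 0.109 ] d tool [0.0001 0.006  0.0091]
to [0.5858 0.0068 0.109 ] d tool [0.0001 0.0071 0.0083]
to [0.5766 0.0009 0.109 ] d tool [0.0001 0.008  0.0074]
to [ 0.5682 -0.006   0.109 ] d tool [0.     0.0088 0.0064]
to [ 0.5607 -0.0139  0.109 ] d tool [0.     0.0095 0.0053]
to [ 0.5542 -0.0226  0.109 ] d tool [0.     0.0101 0.0041]
to [ 0.5487 -0.0321  0.109 ] d tool [0.     0.0105 0.0029]
```

View pics/s2z.png

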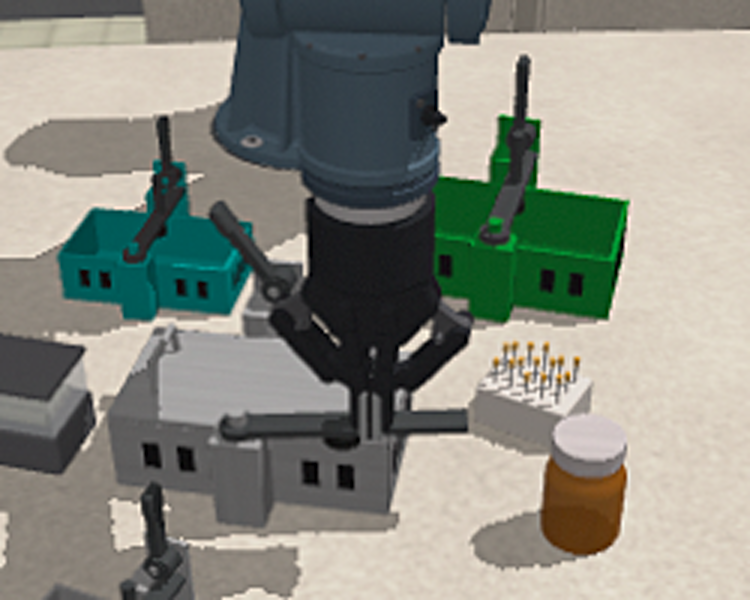

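The shut fingers stand in front of the post and hide it at zoomed (370,400). I sweep along the arc.

Call:
drive_tool:
  increments:
    - [0,0,0.005,0,0,0,-1]
    - [0,0,0.01,0,0,0,-1]
    - [0,0.001,0.011,0,0,0,-1]
    - [0,0.002,0.011,0,0,0,-1]
    - [0,0.004,0.01,0,0,0,-1]
    - [0,0.005,0.01,0,0,0,-1]

```text
time_s: 4.32
eef_pos: [0.609, 0.0183, 0.1107]
eef_rot: [-0.089, 0.702, -0.089, -0.701]
wrist_force: [3.4, -3.1, 1.1]
opening: 0.001
```

```bash
python3 - <<'E'
from h import *
np.set_printoptions(precision=4,suppress=True)
o=ctrl.get_obs(); print(o['time_s'],o['eef_pos'],w2c(o['eef_pos']),o['wrist_force'])
w=w2c(o['eef_pos']);a0=np.arctan2(w[1],70-w[0]);print(a0,np.hypot(w[1],70-w[0]))
steps([c2w(70-91*np.cos(a),91*np.sin(a),108) for a in np.arange(a0-.12,0.1,-.12)])
c=camera('scene');save(c,'s3')
im=c['img'][100:300,170:420,::-1];cv2.imwrite('pics/s3z.png',cv2.resize(im,None,fx=3,fy=3,interpolation=cv2.INTER_CUBIC))
E
```

```text
4.325 [0.609  0.0183 0.1107] [ 26.8558  82.8121 110.7367] [ 3.4081 -3.1454  1.1479]
1.0904991902976946 93.37699836238474
to [0.5991 0.0129 0.108 ] d tool [0.0027 0.0077 0.0083]
to [0.5891 0.0086 0.108 ] d tool [-0.      0.0067  0.0086]
to [0.5797 0.0031 0.108 ] d tool [-0.      0.0077  0.0078]
to [ 0.571  -0.0035  0.108 ] d tool [-0.      0.0086  0.0068]
to [ 0.5631 -0.0111  0.108 ] d tool [-0.      0.0093  0.0057]
to [ 0.5562 -0.0196  0.108 ] d tool [-0.      0.0099  0.0045]
to [ 0.5504 -0.0288  0.108 ] d tool [0.     0.0104 0.0033]
to [ 0.5458 -0.0387  0.108 ] d tool [0.     0.0107 0.0021]
```

View pics/s3z.png

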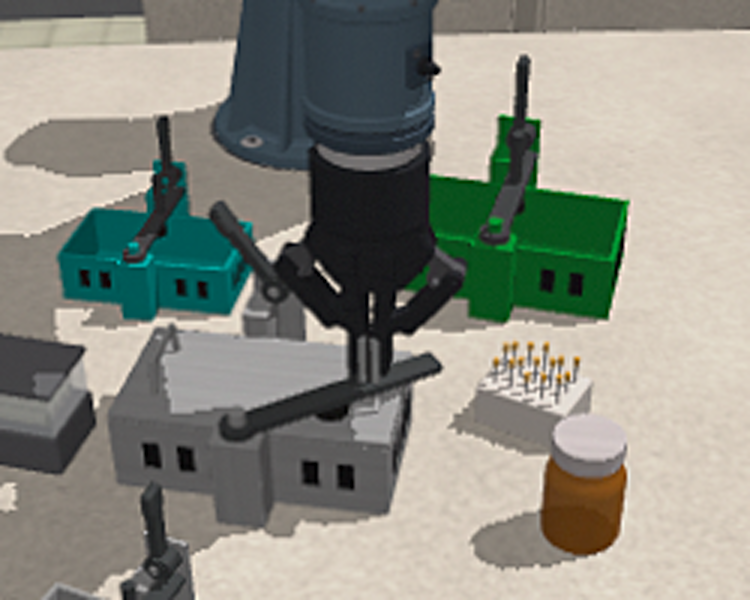

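The strap is following; its tip is now at zoomed (435,362). I continue the arc.

Call:
drive_tool:
  increments:
    - [0.001,0.007,0.008,0,0,0,-1]
    - [0,0.007,0.008,0,0,0,-1]
    - [0,0.008,0.008,0,0,0,-1]
    - [0,0.009,0.007,0,0,0,-1]
    - [0,0.009,0.006,0,0,0,-1]

```text
time_s: 5.0
eef_pos: [0.5623, -0.0107, 0.1089]
eef_rot: [0.089, -0.701, 0.089, 0.702]
wrist_force: [1.6, 1.7, 0.7]
opening: 0.001
```

```bash
python3 - <<'E'
from h import *
np.set_printoptions(precision=4,suppress=True)
o=ctrl.get_obs(); print(o['time_s'],o['eef_pos'],w2c(o['eef_pos']),o['wrist_force'])
w=w2c(o['eef_pos']);a0=np.arctan2(w[1],70-w[0]);print(a0,np.hypot(w[1],70-w[0]))
steps([c2w(70-91*np.cos(a),91*np.sin(a),109) for a in np.arange(a0-.12,0.1,-.12)])
c=camera('scene');save(c,'s4')
im=c['img'][100:300,170:420,::-1];cv2.imwrite('pics/s4z.png',cv2.resize(im,None,fx=3,fy=3,interpolation=cv2.INTER_CUBIC))
E
```

```text
5.0 [ 0.5623 -0.0107  0.1089] [-11.1984  43.0378 108.8915] [1.5676 1.7218 0.686 ]
0.4873841691583561 91.89908433597013
to [ 0.5561 -0.0198  0.109 ] d tool [-0.0001  0.0104  0.0037]
to [ 0.5503 -0.0291  0.109 ] d tool [-0.      0.0104  0.0033]
to [ 0.5457 -0.039   0.109 ] d tool [-0.      0.0107  0.002 ]
```

View pics/s4z.png

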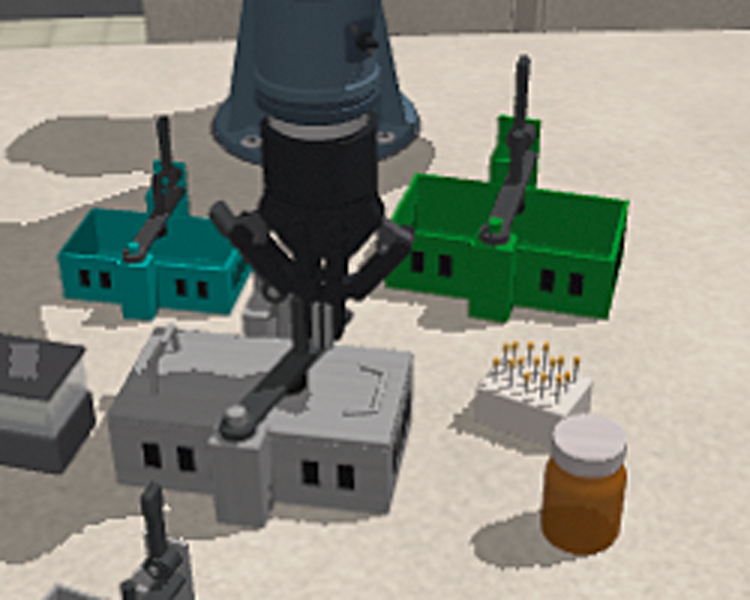

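Call:
drive_tool:
  increments:
    - [0,0.009,0.003,0,0,0,-1]
    - [0,0.007,0.002,0,0,0,-1]
    - [0,0.004,0,0,0,0,-1]
    - [0,0,0,0,0,0,-1]

```text
time_s: 5.55
eef_pos: [0.5537, -0.0293, 0.1093]
eef_rot: [-0.089, 0.701, -0.089, -0.701]
wrist_force: [1.4, -0.7, 0.2]
opening: -0.001
```

```bash
python3 - <<'E'
from h import *
np.set_printoptions(precision=4,suppress=True)
o=ctrl.get_obs(); print(o['time_s'],o['eef_pos'],w2c(o['eef_pos']),o['wrist_force'])
c=camera('scene');save(c,'s5')
im=c['img'][100:300,170:420,::-1];cv2.imwrite('pics/s5z.png',cv2.resize(im,None,fx=3,fy=3,interpolation=cv2.INTER_CUBIC))
E
```

```text
5.55 [ 0.5537 -0.0293  0.1093] [-14.9128  22.9292 109.3325] [ 1.3611 -0.6934  0.1925]
```

View pics/s5z.png

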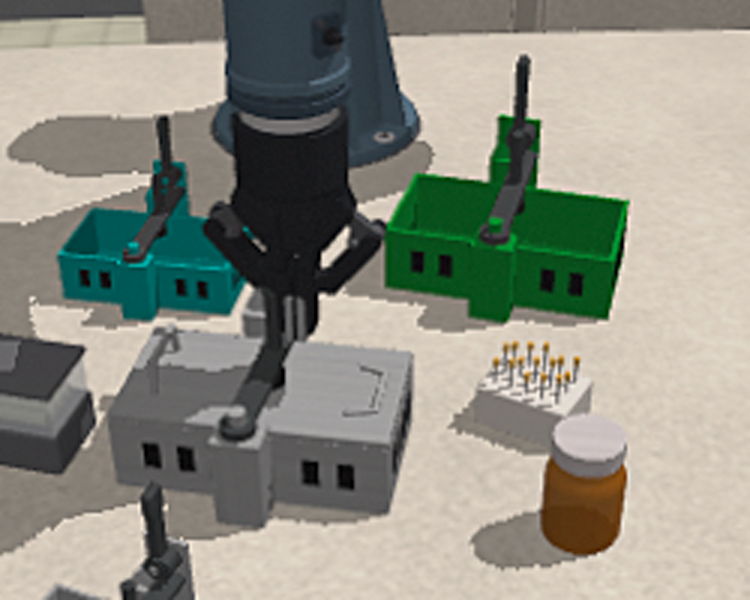

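The strap is nearly across but not yet home. I push on in small steps and watch the force.

Call:
drive_tool:
  increments:
    - [0,0.003,0.001,0,0,0,-1]
    - [0,0.003,0.001,0,0,0,-1]
    - [0,0,0,0,0,0,-1]

```text
time_s: 5.98
eef_pos: [0.5513, -0.0331, 0.1096]
eef_rot: [-0.09, 0.702, -0.088, -0.701]
wrist_force: [5.4, 4.8, -2.4]
opening: 0.001
```

Call:
drive_tool:
  increments:
    - [0,0.003,0.001,0,0,0,-1]
    - [0,0,0,0,0,0,-1]

```text
time_s: 6.22
eef_pos: [0.5511, -0.0335, 0.1098]
eef_rot: [-0.091, 0.704, -0.087, -0.699]
wrist_force: [12.9, 15.9, -5.1]
opening: 0.001
```

```bash
python3 - <<'E'
from h import *
np.set_printoptions(precision=4,suppress=True)
o=ctrl.get_obs(); print(o['time_s'],o['eef_pos'],w2c(o['eef_pos']),o['wrist_force'])
E
```

```text
6.225 [ 0.5511 -0.0335  0.1098] [-16.312   18.2036 109.7676] [12.9478 15.9309 -5.0714]
```

The force rose to about 20 N with no further motion, which looks like the hard stop. I back off, rise and check.

Call:
drive_tool:
  increments:
    - [0,-0.012,-0.002,0,0,0,-1]
    - [0,-0.008,0,0,0,0,-1]
    - [-0.045,0,0,0,0,0,-1]
    - [-0.045,0,0,0,0,0,-1]
    - [-0.04,-0.03,0,0,0,0,-1]
    - [0,-0.05,0,0,0,0,-1]
    - [0,-0.05,0,0,0,0,-1]
    - [0,0,0,0,0,0,-1]

```text
time_s: 7.22
eef_pos: [0.5878, 0.1109, 0.2392]
eef_rot: [0.088, -0.702, 0.087, 0.702]
wrist_force: [-0.1, -0.3, 0.2]
opening: 0.0
```

```bash
python3 - <<'E'
from meas import *
o=ctrl.get_obs(); print(o['time_s'],o['eef_pos'],w2c(o['eef_pos']),o['wrist_force'])
c=camera('scene');save(c,'s6');np.savez('s6.npz',**c)
im=c['img'][100:300,170:420,::-1];cv2.imwrite('pics/s6z.png',cv2.resize(im,None,fx=3,fy=3,interpolation=cv2.INTER_CUBIC))
t=camera('top');save(t,'t6');np.savez('t6.npz',**t)
im=t['img'][120:270,260:460,::-1];cv2.imwrite('pics/t6z.png',cv2.resize(im,None,fx=4,fy=4,interpolation=cv2.INTER_CUBIC))
for c in(c,t):
    uv,P=allpts(c); q=(P[:,:2]-C)@RC*1e3
    m=(P[:,2]>.12)&(P[:,2]<.14)&(np.hypot(q[:,0]+20,q[:,1])<20)
    if m.any(): print('post c',np.median(q[m],0),q[m].mean(0),m.sum())
    m=(abs(P[:,2]-.083)<.004)&(q[:,0]>-50)&(q[:,0]<50)&(abs(q[:,1])<30)
    if m.sum()>20: print('strap line',np.polyfit(q[m,0],q[m,1],1),m.sum())
E
```

```text
7.225 [0.5878 0.1109 0.2392] [-16.7473 167.1773 239.1845] [-0.0833 -0.3261  0.2436]
post c [-14.8027  -1.7052] [-15.6396  -1.6668] 31
strap line [-0.0422 -0.4781] 229
post c [-21.0938   1.2094] [-21.0712   1.0875] 18
strap line [-0.0093  0.6193] 259
```

View pics/s6z.png

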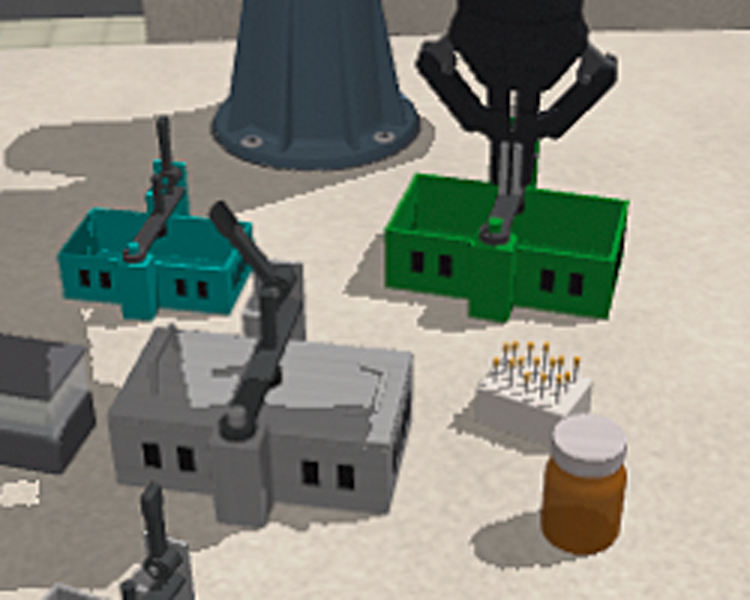

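View pics/t6z.png

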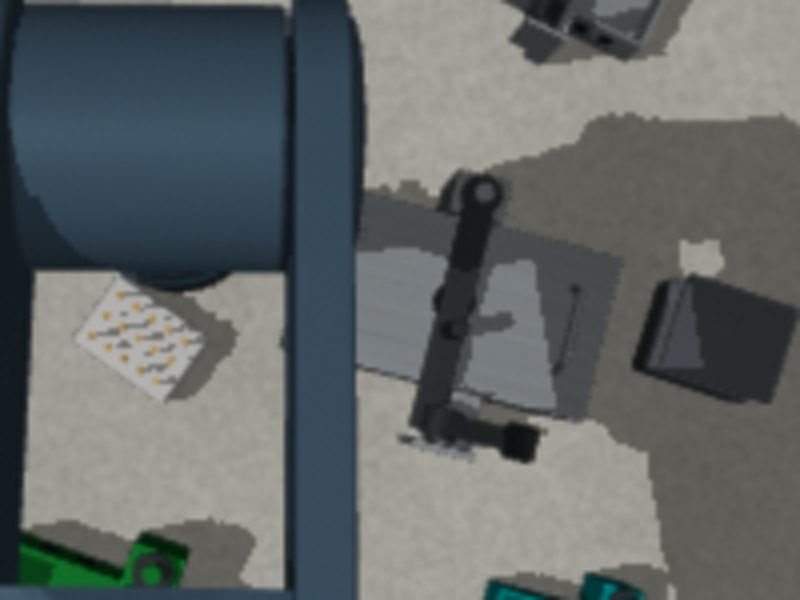

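Both views agree that the strap lies straight across to the stop block: post top within about 1–2 mm of the home line, slope about −0.01 from top. The lever is still up, with its tip at zoomed (222,210) in the scene crop. Now I move over the lever.

Call:
drive_tool:
  increments:
    - [0,0.045,0.015,0,0,0,-1]
    - [0,0.045,0.015,0,0,0,-1]
    - [0,0.045,0.015,0,0,0,-1]
    - [0,0.045,0.016,0,0,0,-1]
    - [0,0,0,0,0,0,-1]

```text
time_s: 7.95
eef_pos: [0.482, -0.0544, 0.2392]
eef_rot: [0.091, -0.701, 0.091, 0.701]
wrist_force: [-1.0, -0.5, 0.2]
opening: -0.001
```

```bash
python3 - <<'E'
from h import *
np.set_printoptions(precision=1,suppress=True)
o=ctrl.get_obs(); print(o['time_s'],w2c(o['eef_pos']),o['wrist_force'],'\n',rot(o).as_matrix())
p=w2c(o['eef_pos'])
print('start delta cass',np.array([-78,-14,164])-p)
for b in np.arange(.57,1.56,.1):
    y=-8-62*np.sin(b)+5*np.cos(b)+12; z=98+62*np.cos(b)+5*np.sin(b)+11
    print(b,y,z)
E
```

```text
7.95 [-78.1 -19.2 239.2] [-1.  -0.5  0.2] 
 [[-0.  -0.3 -1. ]
 [-0.  -1.   0.3]
 [-1.   0.   0. ]]
start delta cass [  0.1   5.2 -75.2]
0.57 -25.24768214569474 163.8960207037305
0.6699999999999999 -30.582022866862452 160.70187321979546
0.7699999999999999 -35.5708314468414 156.99113770901528
0.8699999999999999 -40.16426135938131 152.8008906140076
0.9699999999999999 -44.316416571182124 148.17299949863423
1.0699999999999998 -47.98581011988758 143.15370472114253
1.17 -51.13577863809927 137.79315741579097
1.2699999999999998 -53.734848681624314 132.14491839929323
1.3699999999999997 -55.75705120172621 126.26542300884262
1.4699999999999998 -57.18218101927536 120.21341721887768
```

Call:
drive_tool:
  increments:
    - [0.02,-0.006,0,0,0,0,-1]
    - [0.028,0,0,0,0,0,-1]
    - [0.027,0,0,0,0,0,-1]
    - [0,0,0,0,0,0,-1]

```text
time_s: 8.45
eef_pos: [0.4837, -0.0449, 0.1623]
eef_rot: [0.09, -0.7, 0.089, 0.703]
wrist_force: [-0.9, -0.2, 0.5]
opening: -0.001
```

```bash
python3 - <<'E'
from h import *
np.set_printoptions(precision=1,suppress=True)
o=ctrl.get_obs(); print(o['time_s'],w2c(o['eef_pos']),o['wrist_force'])
c=camera('scene');save(c,'s7')
im=c['img'][100:300,170:420,::-1];cv2.imwrite('pics/s7z.png',cv2.resize(im,None,fx=3,fy=3,interpolation=cv2.INTER_CUBIC))
E
```

```text
8.45 [-78.8  -9.6 162.3] [-0.9 -0.2  0.5]
```

View pics/s7z.png

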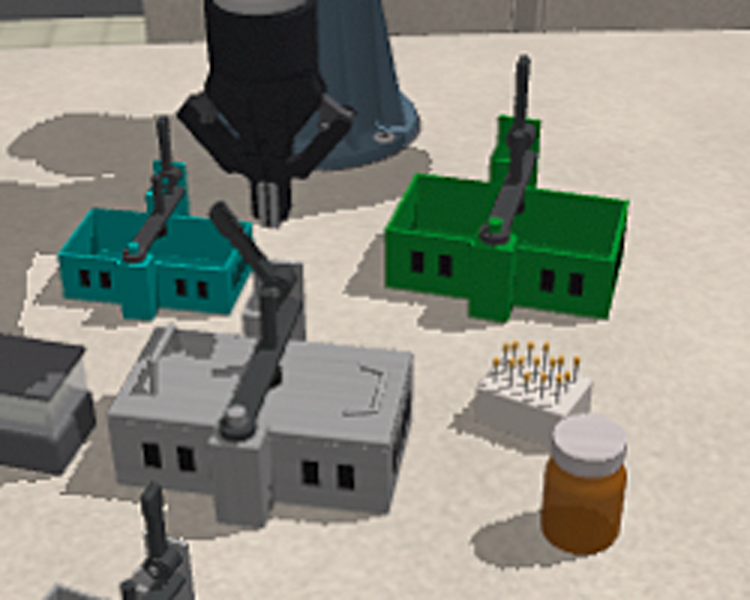

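The fingertip at zoomed (268,225) stands beside the lever on its +y side, and the lever tip is at (222,207). I start the lever push.

Call:
drive_tool:
  increments:
    - [0,0.008,0,0,0,0,-1]
    - [0,0.008,0,0,0,0,-1]
    - [0.003,0.005,0,0,0,0,-1]
    - [0.004,0.005,0,0,0,0,-1]
    - [0.004,0.005,0,0,0,0,-1]
    - [0,0,0,0,0,0,-1]

```text
time_s: 9.25
eef_pos: [0.478, -0.0759, 0.1537]
eef_rot: [-0.089, 0.702, -0.089, -0.701]
wrist_force: [0.1, 0.4, 1.5]
opening: 0.002
```

```bash
python3 - <<'E'
from h import *
np.set_printoptions(precision=1,suppress=True)
o=ctrl.get_obs(); print(o['time_s'],w2c(o['eef_pos']),o['wrist_force'])
c=camera('scene');save(c,'s8')
im=c['img'][100:300,170:420,::-1];cv2.imwrite('pics/s8z.png',cv2.resize(im,None,fx=3,fy=3,interpolation=cv2.INTER_CUBIC))
E
```

```text
9.25 [-76.6 -41.1 153.7] [0.1 0.4 1.5]
```

View pics/s8z.png

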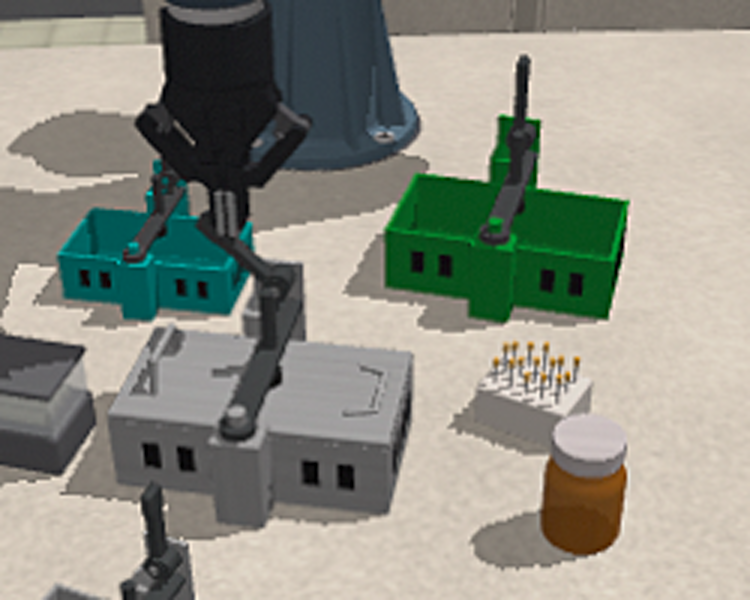

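The lever is turning, with its end now at zoomed (200,215), and the strap has not moved. I continue down the arc.

Call:
drive_tool:
  increments:
    - [0.005,0.003,0,0,0,0,-1]
    - [0.005,0.004,0,0,0,0,-1]
    - [0.006,0.003,0,0,0,0,-1]
    - [0.006,0.003,0,0,0,0,-1]
    - [0.006,0.002,0,0,0,0,-1]
    - [0,0,0,0,0,0,-1]

```text
time_s: 10.05
eef_pos: [0.474, -0.0904, 0.1253]
eef_rot: [-0.089, 0.702, -0.089, -0.701]
wrist_force: [1.5, -0.8, 1.1]
opening: -0.0
```

Call:
drive_tool:
  increments:
    - [0.005,0.001,0,0,0,0,-1]
    - [0.002,0,0,0,0,0,-1]
    - [0,0,0,0,0,0,-1]

```text
time_s: 10.42
eef_pos: [0.4738, -0.0912, 0.1184]
eef_rot: [-0.089, 0.702, -0.089, -0.701]
wrist_force: [0.5, -3.0, 2.6]
opening: -0.0
```

```bash
python3 - <<'E'
from h import *
np.set_printoptions(precision=1,suppress=True)
o=ctrl.get_obs(); print(o['time_s'],w2c(o['eef_pos']),o['wrist_force'])
c=camera('scene');save(c,'s9')
im=c['img'][100:300,170:420,::-1];cv2.imwrite('pics/s9z.png',cv2.resize(im,None,fx=3,fy=3,interpolation=cv2.INTER_CUBIC))
E
```

```text
10.425 [-76.9 -57.  118.4] [ 0.5 -3.   2.6]
```

View pics/s9z.png

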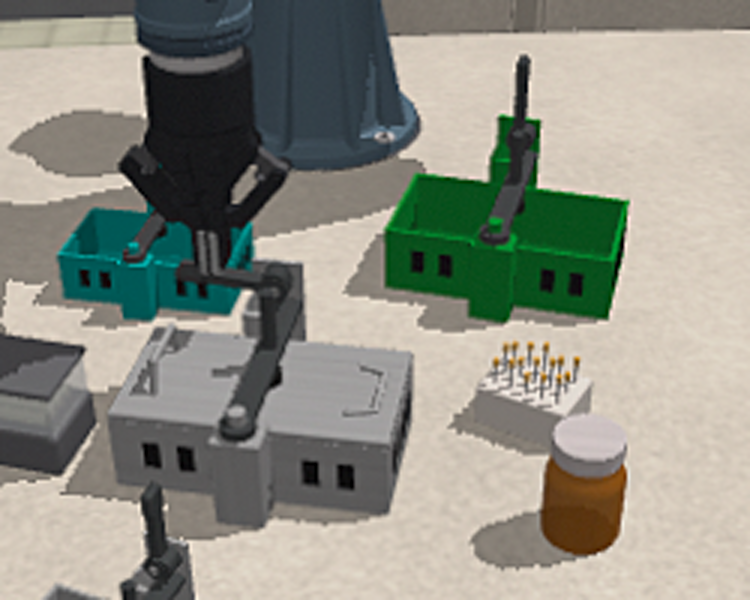

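The lever looks almost level. I press a little further until the hard end shows in the force.

Call:
drive_tool:
  increments:
    - [0.002,0,0,0,0,0,-1]
    - [0,0,0,0,0,0,-1]

```text
time_s: 10.72
eef_pos: [0.4739, -0.0913, 0.1174]
eef_rot: [-0.088, 0.702, -0.089, -0.701]
wrist_force: [-4.3, -2.0, 11.8]
opening: 0.002
```

Call:
drive_tool:
  increments:
    - [0.002,0,0,0,0,0,-1]
    - [0,0,0,0,0,0,-1]

```text
time_s: 10.98
eef_pos: [0.4741, -0.0914, 0.1169]
eef_rot: [-0.088, 0.702, -0.089, -0.701]
wrist_force: [-10.2, -0.3, 27.1]
opening: 0.001
```

The force rose to 27 N with no motion, at the height predicted for the hard end. I retreat upwards and then clear of the view.

Call:
drive_tool:
  increments:
    - [-0.03,0,0,0,0,0,-1]
    - [-0.04,0,0,0,0,0,-1]
    - [-0.05,0,0,0,0,0,-1]
    - [-0.01,0.045,0.02,0,0,0,-1]
    - [0,0.045,0.02,0,0,0,-1]
    - [0,0.045,0.02,0,0,0,-1]
    - [0,0.045,0.02,0,0,0,-1]
    - [0,0.045,0.02,0,0,0,-1]
    - [0,0,0,0,0,0,-1]

```text
time_s: 12.1
eef_pos: [0.3188, -0.2851, 0.2437]
eef_rot: [0.091, -0.701, 0.09, 0.702]
wrist_force: [-0.6, -0.3, -0.8]
opening: 0.005
```

```bash
python3 - <<'E'
from meas import *
np.set_printoptions(precision=3,suppress=True)
o=ctrl.get_obs(); print(o['time_s'],o['eef_pos'],o['wrist_force'])
s=camera('scene');save(s,'s10')
im=s['img'][100:300,170:420,::-1];cv2.imwrite('pics/s10z.png',cv2.resize(im,None,fx=3,fy=3,interpolation=cv2.INTER_CUBIC))
t=camera('top');save(t,'t10')
im=t['img'][120:270,260:460,::-1];cv2.imwrite('pics/t10z.png',cv2.resize(im,None,fx=4,fy=4,interpolation=cv2.INTER_CUBIC))
for n,c in(('scene',s),('top',t)):
    uv,P=allpts(c); q=(P[:,:2]-C)@RC*1e3; z=P[:,2]*1e3
    m=(z>120)&(z<140)&(np.hypot(q[:,0]+20,q[:,1])<20)
    print(n,'post c',q[m].mean(0),m.sum())
    m=(abs(z-83)<4)&(abs(q[:,0])<50)&(abs(q[:,1])<30); print('strap line',np.polyfit(q[m,0],q[m,1],1),m.sum())
    m=(abs(q[:,0]+78)<9)&(q[:,1]<-25)&(q[:,1]>-84)&(z>95)&(z<140); p=np.polyfit(q[m,1],z[m],1); print('lever slope',p,'b',np.pi/2+np.arctan(p[0]),m.sum(),z[m].max(),q[m,1].min())
c0=dict(np.load('top0.npz'))
for nm,b in {'jar':(279,142,303,170),'bur':(278,186,314,222),'disp':(418,186,464,222),'lid bail':(395,190,410,215)}.items():
    x0,y0,x1,y1=b; d=np.abs(t['depth'][y0:y1,x0:x1]-c0['depth'][y0:y1,x0:x1]); print(nm,'depth change med',np.median(d),'frac>1cm',(d>.01).mean())
E
```

```text
12.1 [ 0.319 -0.285  0.244] [-0.608 -0.273 -0.762]
scene post c [-15.962  -1.733] 29
strap line [-0.044 -0.422] 228
lever slope [-0.106 97.993] b 1.465450327326352 134 108.8646296965442 -82.764508224655
top post c [-20.883   0.791] 19
strap line [-0.008  0.759] 269
lever slope [ -0.054 101.519] b 1.5164236386286207 157 110.158621776839 -83.66872131050529
jar depth change med 0.0015927851 frac>1cm 0.004464285714285714
bur depth change med 0.0016934276 frac>1cm 0.006944444444444444
disp depth change med 0.0016885102 frac>1cm 0.009057971014492754
lid bail depth change med 0.001630485 frac>1cm 0.005333333333333333
```

View pics/s10z.png

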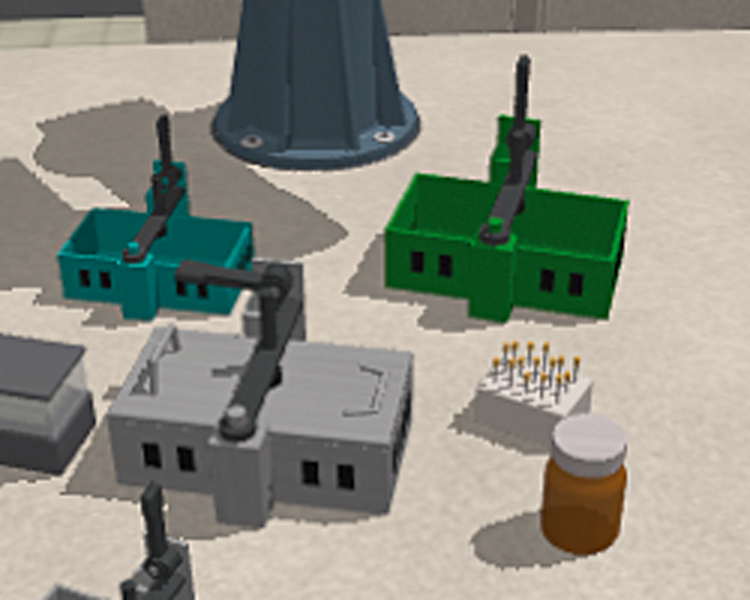

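View pics/t10z.png

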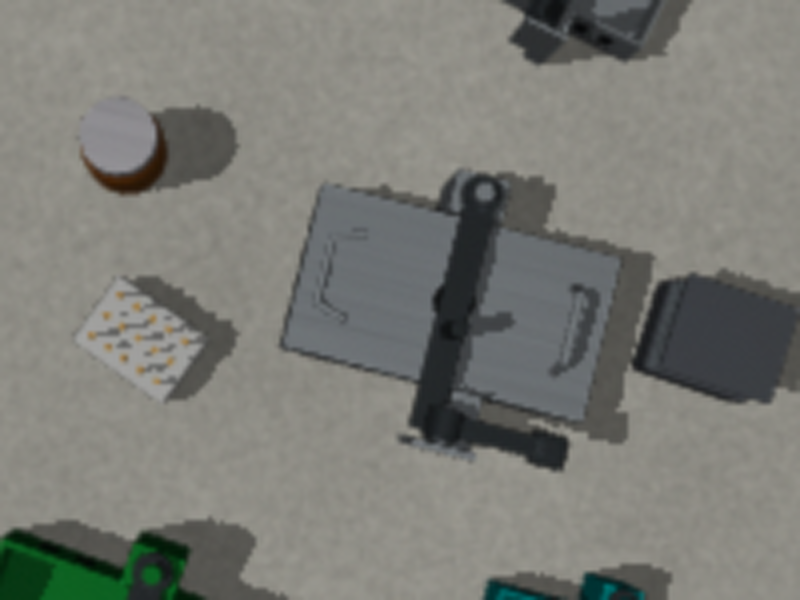

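Strap across, lever level, bystanders and lid unmoved, arm clear. I hand in.

```bash
python3 -c "
from bench import hand_in
print(hand_in())"
```

```text
the job is handed in; nothing more can be done
None
```

The clamp is closed and the job is handed in at about 12 s of the 48 s allowed; `hand_in` gave no verdict. I swung the strap home by pushing its post along the arc with the shut fingers. Then I pushed the cam lever down with the fingertip and moved the arm clear.

- **Strap:** it stopped moving while the push force rose to about 20 N, which I took as the stop block. Afterwards the post lay within 1–2 mm of the home line. The top view gives a slope of about 0.01 rad. The scene view's cruder depth fit gives about 0.04 rad. Both are under the 0.06 limit.
- **Lever:** it met its hard end at 27 N, at the predicted height. Its angle measures 1.52 rad from the top view and 1.47 rad from the scene view; both are above 1.4.
- **Lid and bystanders:** the jar, bur stand, dispenser and lid bail show only about 1.7 mm median change in depth since the start, about what depth noise alone would give.
- **Robot:** the arm stood clear of everything at hand-in, with about 1 N at the wrist.

The only disagreement was between the two views on the strap and lever angles, as given above. I put it down to edge effects in the oblique depth readings. No check failed.

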